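Load a screw post in the setting fixture and hold its sprung shutter at half travel

TASK

Take the tall brass screw post out of the pocket tray and seat it fully home and upright, flanged head down, in the round nest of the setting fixture, and let go of it. Then slide the fixture's sprung shutter by its tab to half of its travel, so that the shutter's round window stands centred over the post, and finish while still holding it there with the fingers against the spring. Leave the two low snap caps in their pockets, and do not disturb the mallet or the jar.

Things in the scene. Friction and masses are not known exactly. Their poses are not given: they have to be found in the camera images.
- post_mid (a point): Centre (half-way up) of the loose brass screw post, 24 mm tall, about 20 g: a flanged head 16 mm in diameter, 4 mm thick, at the foot, and on it a plain round barrel 10 mm in diameter, 20 mm tall. z is its own axis, upright at the start. It stands head down in one of the tray's three pockets, foot 8 mm above the bench, 18 mm of barrel standing clear of the tray's top.
- tray: Fixed wooden pocket tray 160 x 60 x 14 mm (x, y, z), origin at the centre of its underside. Three round pockets 20 mm in diameter and 6 mm deep in a row along its x axis, at x = -48, 0 and +48 mm; which of them holds the post varies. Its x axis lies roughly along world x.
- cap_a: Low domed brass snap cap 16 mm in diameter and 10.5 mm tall, loose in one of the tray's pockets, standing 4.5 mm out of it. Origin at the centre of its underside. A bystander.
- cap_b: Second snap cap, the same as cap_a, in another pocket. A bystander.
- nest (a point): Centre of the nest's mouth, 22 mm above the bench: a round recess 20 mm in diameter and 6 mm deep (2 mm chamfer) in the die block. A seated post's centre is 6 mm above this point. Axes as the fixture's, z up. The shutter is parked on the +y side: its leading edge is then 23 mm from this point in y, its top 26 mm above, so fingers closing along x have most room.
- tab (a point): Centre of the upright steel tab on the shutter, 65 mm above the bench: 10 mm thick along y, 32 mm wide along x, standing 34 mm over the shutter plate, whose top is 17 mm below this point. It moves with the shutter; axes as the fixture's. At home it is 85 mm to the +y side of the nest, at half travel 45 mm. Free space in front and behind: the end block begins 60 mm behind the parked tab.
- shutter (a joint): Travel of the shutter in m: 0 at home (parked), growing as it slides in the fixture's -y direction over the nest, 0.080 at the far stop; at 0.040, half travel, the window is centred over the nest. A spring pulls it home with about 3.6 N at home, 8.4 N at half travel, 13 N at the far stop; it runs home if let go.
- mallet: Red mallet with clear plastic faces, 240 mm long, lying roughly along y near the far side of the bench. A bystander; origin on the bench beneath the handle.
- jar: Glass jar with a brass lid, 66 mm in diameter and 85 mm tall. A bystander; origin at the centre of its underside.
- fixture: The setting fixture, bolted down, origin on the bench beneath the nest. Steel base 8 mm thick, 100 mm wide (x), from y = -48 to +232 mm. The die block with the nest is 60 x 50 mm (x, y), top 22 mm up. Two rails at x = 23 to 40 mm either side, y = 30 to 145, tops 52 mm up, guide the shutter; behind them an end block, y = 145 to 167, top 54 mm up, with the spring tube (axis 42 mm up).
- window (a point): Centre of the round window, 24 mm in diameter, in the shutter plate (aluminium, 50 mm wide in x, 82 mm long, 4 mm thick), at its top face 48 mm above the bench, 45 mm to the -y side of the tab. Moves with the shutter; 40 mm to the +y side of the nest when parked. A seated post's top is 4 mm below the plate.

How it is judged:
By the outcome, as a careful person would: the job done as asked, in the order asked, and still so for the second after the job is handed in, while the arm keeps its last pose, push and grip.
It also fails if it takes over 48 s, if anything falls off the work surface, if the arm or the gripper's body presses on something with over 40 N, if the wrist force passes 120 N, or if a joint passes its speed limit or range.

ROBOT

A 6-joint arm with a two-finger parallel gripper is mounted at the origin on the work surface. World frame = base frame: x ahead of the robot, y to its left, z up, the work surface at z = 0. Lengths are in m, angles in rad, forces in N, time in s.
With the tool pointing down it reaches from about 0.375 to 0.9 m from the base axis. Payload 3.1 kg.
Tool frame: the origin (TCP) lies between the finger pads; the fingertips stand 11 mm ahead of it and the grasp point (between the pads) lies 8 mm behind it; z points along the fingers, y is the line along which they close (so a half turn about z gives the same grasp; the last joint's range is limited). The gripper opens to 87 mm and grips with 3 to 60 N. Pads are 19 mm wide; open, the fingers measure 117 mm over their backs; the gripper's body (75 mm by 190 mm) begins 51 mm behind the grasp point.
Start: joints at [-1.442, 0.527, 1.433, -0, 1.181, -0.178], TCP at [0.189, -0.596, 0.199] pointing down, gripper open.
Joint ranges: [-3.08, 3.08], [-0.75, 2.2], [0.22, 2.44], [-1.43, 4.57], [0, 2.65], [-2.85, 2.85]. Speed limits (rad/s): [2.79, 2.79, 3.14, 3.14, 3.14, 3.14].

INTERFACE

Orientations are given as a unit quaternion [x, y, z, w].
In Python, from rig import robot gives the robot as it stands.
- The arm moves only by the tool move_arm, never from a script. Its argument "moves" is text: rows parted by semicolons, each of 7 numbers parted by spaces: the shift along the tool's x, y, z in units of 100 mm (1.0 is 100 mm), then the turn, a rotation vector about the tool's x, y, z in units of 90 degrees (1.0 is 90 degrees), then the opening, from 0 (shut) to 1 (fully open). A call has 1 to 12 rows; each row is the pose to reach, as a shift and turn from the pose commanded when the call began, along the tool's axes at that moment; what a row does not reach only later rows make up. A row lasts 1/10 s, in which the tool goes at most 50 mm and 8.59 degrees, less where a joint would pass 70% of its speed; a pose out of reach is approached as far as the arm can. A call with a number of a shift or a turn outside -1 to 1 is refused whole. A call with a gripper value outside its range is refused whole. The fingers move at their own pace and stop on an object; "squeeze" is the grip in N (left out, the last holds). Time passes only in rows, so rows that repeat a pose let the fingers close. It gives the time, the measured TCP pose, the force, the opening and the grip force at its end, in the units of the state.
- robot.get_obs(): the state, without advancing time (a new reading comes with each control period).
- robot.camera(name): name is "scene" or "top"; returns a dict with "image" (420x560x3 uint8, red, green, blue), "intrinsics" (3x3 intrinsics, pixels), "extrinsics" (4x4, takes a point from world to camera coordinates). Camera axes: x right, y up, looking along -z (the intrinsics and any distortion apply to the point x, -y, -z); pixel columns grow to the right and rows downward; lengths in m; the calibration is good to about 2 mm. A picture is of the moment at which its call begins. There is no depth.
- robot.hand_in(): hands the job in; it is judged then, once.
The state is a dict: "time": time; "q": joint angles; "joint_velocities": joint speeds; "joint_torque": joint torques, N m; "position": TCP position; "tool_rot": TCP orientation; "ft_force": force on the tool from outside, world axes, zero at the start; "moment": the same for the moment, N m; "grip_width": finger opening in m; "grip_force": force on a finger pad.
Only numpy, scipy, OpenCV 4.12 (cv2) and the standard library are available. Lean on these libraries where they do the work, as an engineer would, in place of code of your own. Each camera call takes 0.05 s, during which the arm holds its last target. There are 200 camera calls.

## Working session

There is one attempt and no reset: what is moved stays moved. The work goes in short steps, Python scripts to look and compute and a tool call to move; the robot and the scene stay as the last step left them, time stands still between calls to the robot, and variables do not carry over. Pictures are saved under pics/ and viewed, at most 10 in all, crops included, and the job is handed in when it is done.

Besides the shell and the picture viewer there is one more tool, called after "Request:" as name(argument=value, ...) on one line, values as JSON. move_arm: Moves the arm, as the interface text tells. Shifts and turns lie within -1 to 1; 1 stands for 100 mm of shift or 90 degrees of turn. Its arguments: {"type":"object","properties":{"moves":{"type":"string"},"squeeze":{"type":"number"}},"required":["moves"]}

```bash
mkdir -p pics
python3 - <<'E'
from rig import robot
import cv2,numpy as np
for n in("scene","top"):
    c=robot.camera(n); cv2.imwrite(f"pics/{n}0.png",c["image"][:,:,::-1])
    print(n,c["intrinsics"],np.round(c["extrinsics"],4), [k for k in c])
o=robot.get_obs();print(o["time"],o["position"],o["tool_rot"],o["grip_width"])
E
```

```text
scene [[497.48736355   0.         282.53584332]
 [  0.         497.48736355 217.46882385]
 [  0.           0.           1.        ]] [[ 0.108   0.9941 -0.003  -0.0267]
 [-0.6067  0.0683  0.792   0.3352]
 [ 0.7876 -0.0837  0.6105 -1.6151]
 [ 0.      0.      0.      1.    ]] ['image', 'intrinsics', 'extrinsics']
top [[537.70377385   0.         273.22522636]
 [  0.         537.70377385 206.04094048]
 [  0.           0.           1.        ]] [[ 0.0126 -0.9999  0.0046 -0.0542]
 [ 0.9841  0.0132  0.1769 -0.6267]
 [-0.1769  0.0023  0.9842 -1.1842]
 [ 0.      0.      0.      1.    ]] ['image', 'intrinsics', 'extrinsics']
0.1 [ 0.1887037  -0.59508511  0.19774585] [ 9.88255738e-01  1.52805756e-01  4.01202821e-05 -9.97709924e-04] 0.08680214142419033
```

View pics/scene0.png

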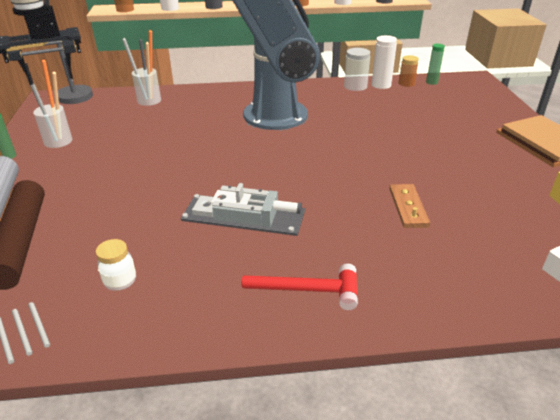

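View pics/top0.png

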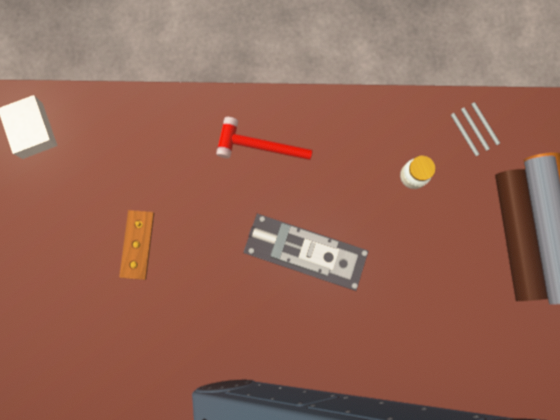

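The tray is at about (137,245) in the top view and the fixture nest at about (343,264). The post looks like the pocket nearest the far edge in both views. I'll enlarge both areas to measure them.

Run:
```python
import cv2,numpy as np
t=cv2.imread("pics/top0.png");s=cv2.imread("pics/scene0.png")
def c(im,x,y,w,h,f):return cv2.resize(im[y:y+h,x:x+w],(w*f,h*f),interpolation=cv2.INTER_CUBIC)
A=c(t,240,205,130,90,6) # 780x540
cv2.imwrite("pics/c1.png",A)
B=np.hstack([c(t,110,200,55,85,7),c(s,380,175,55,60,7)[:595] if 0 else cv2.copyMakeBorder(c(s,380,175,55,60,7),0,175,0,0,cv2.BORDER_CONSTANT)])
cv2.imwrite("pics/c2.png",B)
```

```text
(no output)
```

View pics/c1.png

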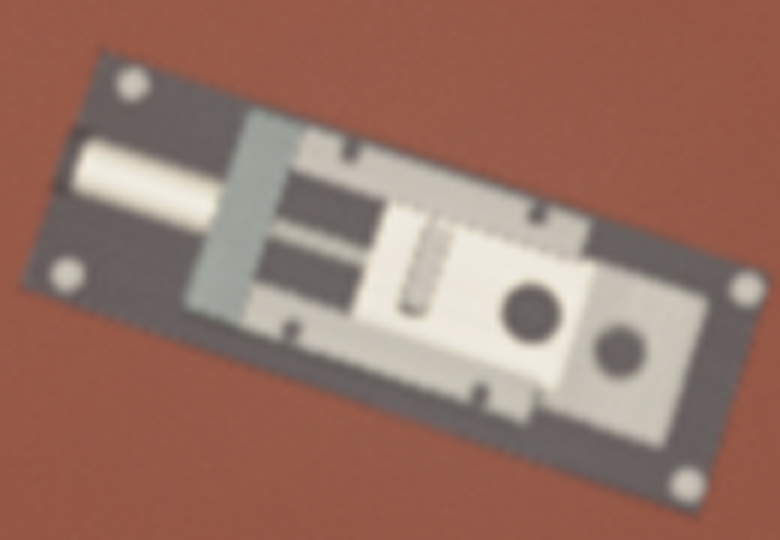

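View pics/c2.png

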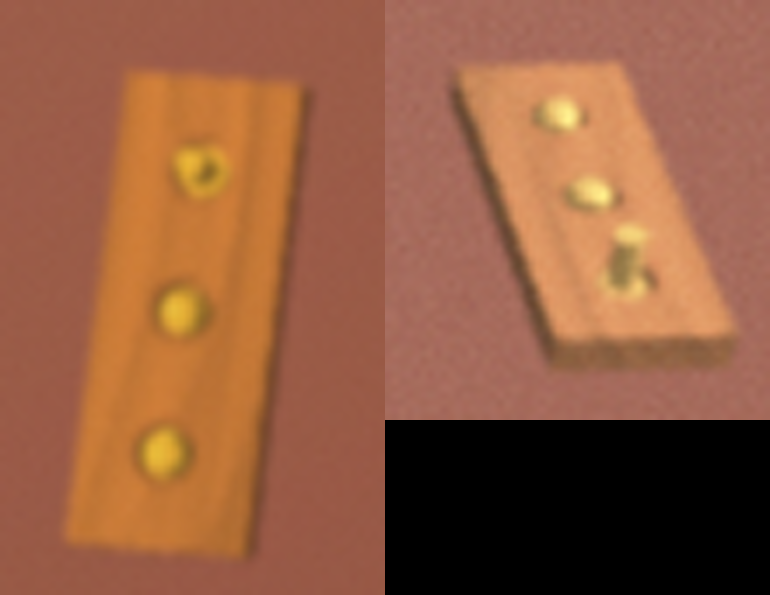

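The post stands in the far (+x) pocket, with its top at about (632,236) in the right-hand crop. Next I'll fit the fixture and tray poses from both views.

```bash
cat > h.py <<'E'
import numpy as np
from scipy.optimize import least_squares
from scipy.spatial.transform import Rotation as R
C={'scene':(497.487,282.536,217.469,np.array([[.108,.9941,-.003,-.0267],[-.6067,.0683,.792,.3352],[.7876,-.0837,.6105,-1.6151]])),
'top':(537.704,273.225,206.041,np.array([[.0126,-.9999,.0046,-.0542],[.9841,.0132,.1769,-.6267],[-.1769,.0023,.9842,-1.1842]]))}
def proj(n,P):
    f,cx,cy,E=C[n];P=np.atleast_2d(P);c=P@E[:,:3].T+E[:,3]
    return np.c_[cx+f*c[:,0]/-c[:,2],cy+f*-c[:,1]/-c[:,2]]
def ray(n,uv,z):
    r=least_squares(lambda p:(proj(n,[p[0],p[1],z])-uv).ravel(),[.5,0]);return r.x
def world(p,L):
    c,s=np.cos(p[2]),np.sin(p[2]);L=np.atleast_2d(L)
    return np.c_[p[0]+c*L[:,0]-s*L[:,1],p[1]+s*L[:,0]+c*L[:,1],L[:,2]]
def fit(n,L,uv,p0):
    r=least_squares(lambda p:(proj(n,world(p,L))-uv).ravel(),p0);return r.x,r.fun
E
python3 - <<'E'
from h import *
a=lambda q,f,o:np.array(q)/f+np.array(o)-.5+.5/f
L=[[.05,.232,.008],[.05,-.048,.008],[-.05,-.048,.008],[-.05,.232,.008],[0,0,.022],[0,.04,.048]]
uv=a([[100,50],[770,272],[700,515],[22,288],[620,352],[530,313]],6,(240,205))
p,e=fit('top',L,uv,[.5,-.1,0]);print('fix',p,np.degrees(p[2]),e.round(1))
print('nest alone',ray('top',uv[4],.022),'win in fix y',ray('top',uv[5],.048))
L=[[.08,.03,.014],[.08,-.03,.014],[-.08,-.03,.014],[-.08,.03,.014]]
uv=a([[127,70],[303,83],[250,555],[65,542]],7,(110,200))
p,e=fit('top',L,uv,[.5,.2,0]);print('tray',p,np.degrees(p[2]),e.round(1))
P=world(p,[[.048,0,.014],[0,0,.0185],[-.048,0,.0185]]);print(P)
print('caps',[ray('top',a(q,7,(110,200)),.017) for q in([181,311],[163,453])],'flange',ray('top',a([201,170],7,(110,200)),.012))
sc=lambda q:a([q[0]-385,q[1]],7,(380,175))
print('scene post top',ray('scene',sc((632,236)),.032),'caps',ray('scene',sc((562,113)),.0165),ray('scene',sc((592,193)),.0165))
x=world([p[0],p[1],p[2]],[[.048,0,.032]]);print('top px of post top in crop',(proj('top',x)-[110,200])*7)
# scene-view fixture nest reprojection
from rig import robot
o=robot.get_obs();T=R.from_quat(o['tool_rot']);print(T.as_matrix().round(3),o['position'])
E
```

```text
fix [ 0.50061688 -0.21123607 -0.30887479] -17.69722192288859 [-0.2 -0.   0.3 -0.  -0.3  0.1 -0.8 -0.   0.5 -0.1  0.3  0. ]
nest alone [ 0.50037822 -0.21002777] win in fix y [ 0.51282363 -0.17244632]
tray [ 0.54024065  0.2751038  -0.0627487 ] -3.5952359256911586 [ 0.  -0.1 -0.  -0.1 -0.4  0.1  0.4  0. ]
[[0.58814619 0.27209384 0.014     ]
 [0.54024065 0.2751038  0.0185    ]
 [0.49233512 0.27811377 0.0185    ]]
caps [array([0.53951566, 0.27618431]), array([0.49200741, 0.27942665])] flange [0.58804595 0.27345627]
scene post top [0.58974025 0.27159776] caps [0.49573654 0.27924406] [0.54407211 0.27488151]
top px of post top in crop [[187.57529636 158.10905354]]
[[ 0.953  0.302 -0.   ]
 [ 0.302 -0.953  0.002]
 [ 0.    -0.002 -1.   ]] [ 0.1887037  -0.59508511  0.19774585]
```

Request:
move_arm(moves="0.3 -0.33 0 0 0 0 0.6;0.6 -0.66 0 0 0 0 0.6;0.92 -1 0 0 0 0 0.6;0.92 -1 0 0 0 0 0.6", squeeze=20)

```text
time: 0.5
position: [0.2475, -0.4652, 0.1977]
tool_rot: [0.988, 0.155, 0.0, -0.004]
ft_force: [-0.3, -0.1, -0.1]
grip_width: 0.063
grip_force: 0.0
```

Request:
move_arm(moves="0.3 -0.33 0 0 0 0 0.6;0.6 -0.66 0 0 0 0 0.6;0.92 -1 0 0 0 0 0.6;0.92 -1 0 0 0 0 0.6")

```text
time: 0.9
position: [0.3042, -0.3435, 0.1981]
tool_rot: [0.988, 0.155, -0.0, -0.003]
ft_force: [-0.2, -0.1, 0.0]
grip_width: 0.0526
grip_force: 0.0
```

Request:
move_arm(moves="0.3 -0.33 0 0 0 0 0.6;0.6 -0.66 0 0 0 0 0.6;0.92 -1 0 0 0 0 0.6;0.92 -1 0 0 0 0 0.6")

```text
time: 1.3
position: [0.3619, -0.2222, 0.1984]
tool_rot: [0.988, 0.156, -0.0, -0.002]
ft_force: [-1.0, -0.7, 0.0]
grip_width: 0.0524
grip_force: 0.0
```

Request:
move_arm(moves="0.3 -0.33 0 0 0 0 0.6;0.6 -0.66 0 0 0 0 0.6;0.92 -1 0 0 0 0 0.6;0.92 -1 0 0 0 0 0.6")

```text
time: 1.7
position: [0.4205, -0.1004, 0.1987]
tool_rot: [0.988, 0.156, 0.001, -0.0]
ft_force: [0.1, 0.5, 0.2]
grip_width: 0.0523
grip_force: 0.0
```

Request:
move_arm(moves="0.3 -0.33 0 0 0 0 0.6;0.6 -0.66 0 0 0 0 0.6;0.92 -1 0 0 0 0 0.6;0.92 -1 0 0 0 0 0.6")

```text
time: 2.1
position: [0.4793, 0.0219, 0.1988]
tool_rot: [0.988, 0.155, 0.002, 0.0]
ft_force: [-0.4, -1.2, -0.7]
grip_width: 0.0522
grip_force: 0.0
```

Request:
move_arm(moves="0.3 -0.33 0 0 0 0 0.6;0.6 -0.66 0 0 0 0 0.6;0.92 -1 0 0 0 0 0.6;0.92 -1 0 0 0 0 0.6")

```text
time: 2.5
position: [0.5375, 0.1448, 0.1987]
tool_rot: [0.988, 0.154, 0.002, -0.0]
ft_force: [-0.4, -0.5, -0.3]
grip_width: 0.052
grip_force: 0.0
```

Request:
move_arm(moves="0.4 -0.5 0.3 0 0 0 0.6;0.87 -1 0.6 0 0 0 0.6;0.87 -1 1 0 0 0 0.6;0.87 -1 1 0 0 0 0.6;0.87 -1 1 0 0 0 0.6")

```text
time: 3.0
position: [0.5855, 0.2626, 0.0948]
tool_rot: [0.988, 0.153, -0.003, 0.001]
ft_force: [-1.0, -0.6, -0.4]
grip_width: 0.0519
grip_force: 0.0
```

Run:
```python
from rig import robot
import cv2,numpy as np
from h import *
a=robot.camera("top")["image"][:,:,::-1];b=robot.camera("scene")["image"][:,:,::-1]
cv2.imwrite("pics/t1.png",a)
print(robot.get_obs()['position'],robot.get_obs()['tool_rot'])
c=lambda im,x,y,w,h:cv2.resize(im[y:y+h,x:x+w],(w*5,h*5),interpolation=cv2.INTER_CUBIC)
cv2.imwrite("pics/c3.png",np.hstack([c(a,90,170,80,110),c(b,370,130,80,110)]))
```

```text
[0.58699345 0.26208509 0.09838617] [ 9.88355052e-01  1.52163225e-01 -6.17641918e-04  5.12416747e-04]
```

View pics/c3.png

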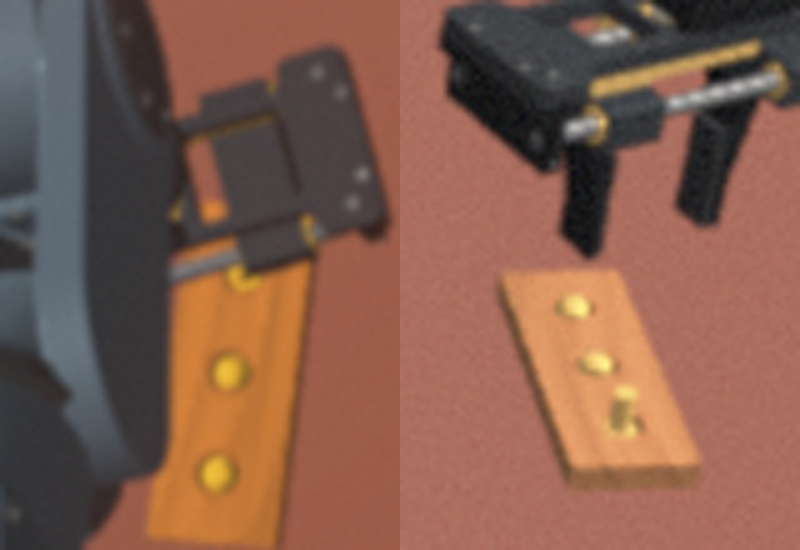

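The tray and post haven't moved, and the fingers hang over the far pocket with the post top at about (625,390) in the crop. Only a small correction is needed before descending.

Request:
move_arm(moves="0.05 -0.09 0 0 0 0 0.6;0.05 -0.09 0.3 0 0 0 0.6;0.05 -0.09 0.55 0 0 0 0.6;0.05 -0.09 0.65 0 0 0 0.6;0.05 -0.09 0.71 0 0 0 0.6;0.05 -0.09 0.71 0 0 0 0.6;0.05 -0.09 0.71 0 0 0 0.6")

```text
time: 3.8
position: [0.5897, 0.2748, 0.029]
tool_rot: [0.988, 0.153, 0.001, -0.0]
ft_force: [0.6, -0.2, -0.3]
grip_width: 0.052
grip_force: 0.0
```

Request:
move_arm(moves="0 -0 0 0 0 0 0.3;0 0 0 0 0 0 0.15;0 0 0 0 0 0 0.05;0 0 0 0 0 0 0;0 0 0 0 0 0 0;0 0 0 0 0 0 0;0 0 0 0 0 0 0;0 0 0 0 0 0 0", squeeze=15)

```text
time: 4.6
position: [0.5886, 0.2746, 0.0276]
tool_rot: [0.988, 0.153, -0.0, -0.0]
ft_force: [-1.4, -0.0, -0.7]
grip_width: 0.0016
grip_force: 0.0
```

The fingers closed to 1.6 mm, so they missed the post. I'll look again.

Run:
```python
from rig import robot
import cv2,numpy as np
a=robot.camera("top")["image"][:,:,::-1];b=robot.camera("scene")["image"][:,:,::-1]
print(robot.get_obs()['position'],robot.get_obs()['tool_rot'],robot.get_obs()['grip_width'])
c=lambda im,x,y,w,h,f:cv2.resize(im[y:y+h,x:x+w],(w*f,h*f),interpolation=cv2.INTER_CUBIC)
cv2.imwrite("pics/c4.png",np.hstack([c(a,90,180,55,80,6)[:480],c(b,375,165,75,80,6)]))
```

```text
[0.58855938 0.27460012 0.02761191] [ 9.88257096e-01  1.52800234e-01 -3.36996998e-05 -4.27873663e-07] 0.0004958367268241637
```

View pics/c4.png

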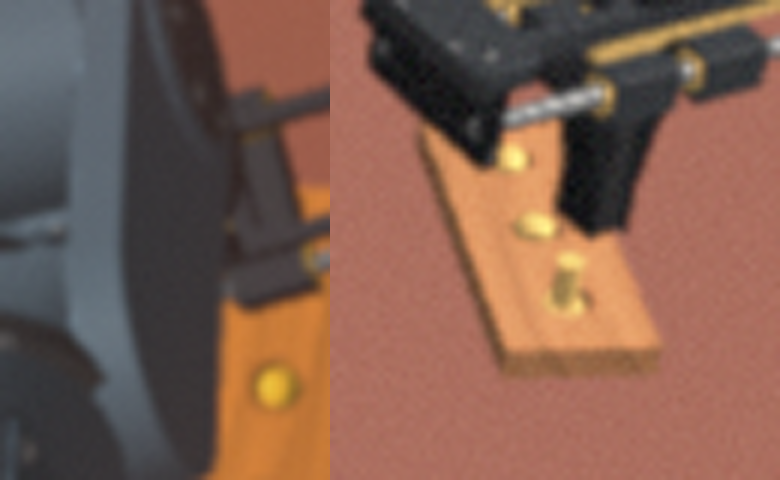

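Run:
```python
from h import *
px=np.array([375+(597-330)/6,165+233/6])
print('tip px',px,'pred',proj('scene',[.5886,.2746,.0166]),'ray z=.0166',ray('scene',px,.0166),'z=.04',ray('scene',px,.04))
print('post top pred',proj('scene',[.5885,.2722,.032]), 'obs',375+(570-330)/6,165+260/6)
print('initial finger check t: pred L/R tips at call c3', proj('scene',[[.587+.302*.034,.2621-.953*.034,.087],[.587-.302*.034,.2621+.953*.034,.087]]),'obs',[370+(590-400)/5,130+255/5],[370+(700-400)/5,130+225/5])
```

```text
tip px [419.5        203.83333333] pred [[414.90038807 213.19693861]] ray z=.0166 [0.55371197 0.29735693] z=.04 [0.58444651 0.28309773]
post top pred [[414.93964311 207.95201599]] obs 415.0 208.33333333333334
initial finger check t: pred L/R tips at call c3 [[401.61659029 191.7483337 ]
 [426.67273563 184.82084969]] obs [408.0, 181.0] [430.0, 175.0]
```

Run:
```python
from h import *
for z in(.16,.19):
    w=ray('top',np.array([162.4,197]),z);print(z,w,w-.095*np.array([.302,-.953]))
# joint consistency
from rig import robot
o=robot.get_obs();print(o['q'],o['position'],o['tool_rot'],o['ft_force'])
for n in("scene","top"):
    c=robot.camera(n);print(n,c["intrinsics"][0,0],np.abs(c["extrinsics"][:3]-C[n][3]).max())
```

```text
0.16 [0.62495647 0.18874273] [0.59626647 0.27927773]
0.19 [0.61912546 0.18251145] [0.59043546 0.27304645]
[2.64785308e-01 7.74019913e-01 1.48842531e+00 1.08306199e-05
 8.79214321e-01 1.52877240e+00] [0.58855938 0.27460012 0.02761191] [ 9.88257096e-01  1.52800234e-01 -3.36996998e-05 -4.27873663e-07] [ 0.04084854  0.12810095 -0.1251435 ]
scene 497.4873635522965 4.48560136336873e-05
top 537.7037738524184 4.9393840517553134e-05
```

The fingertips show about 10 px above their predicted place in the scene view, while the tray and post reproject to within 1 px. That suggests the tips are really about 25 mm higher than I took them to be. I'll open and go down in small steps, watching the force.

Request:
move_arm(moves="0 0 0 0 0 0 0.6;0 0 0 0 0 0 0.6;0 0 0 0 0 0 0.6;0 0 0 0 0 0 0.6;0 0 0 0 0 0 0.6;0 0 0.02 0 0 0 0.6;0 0 0.035 0 0 0 0.6;0 0 0.05 0 0 0 0.6;0 0 0.05 0 0 0 0.6")

```text
time: 5.7
position: [0.5883, 0.2745, 0.0223]
tool_rot: [0.988, 0.153, -0.0, 0.0]
ft_force: [-1.3, -0.8, -0.1]
grip_width: 0.0516
grip_force: 0.0
```

Request:
move_arm(moves="0 0 0.02 0 0 0 0.6;0 0 0.04 0 0 0 0.6;0 0 0.06 0 0 0 0.6;0 0 0.06 0 0 0 0.6")

```text
time: 6.1
position: [0.5883, 0.2745, 0.0163]
tool_rot: [0.988, 0.153, -0.0, 0.0]
ft_force: [-0.4, 0.5, 0.4]
grip_width: 0.0524
grip_force: 0.0
```

Run:
```python
from rig import robot
import cv2,numpy as np
b=robot.camera("scene")["image"][:,:,::-1]
print(robot.get_obs()['position'],robot.get_obs()['ft_force'])
cv2.imwrite("pics/c5.png",cv2.resize(b[140:240,365:465],(600,600),interpolation=cv2.INTER_CUBIC))
```

```text
[0.58838274 0.27454819 0.01638394] [ 0.33469887  0.41671827 -0.29490689]
```

View pics/c5.png

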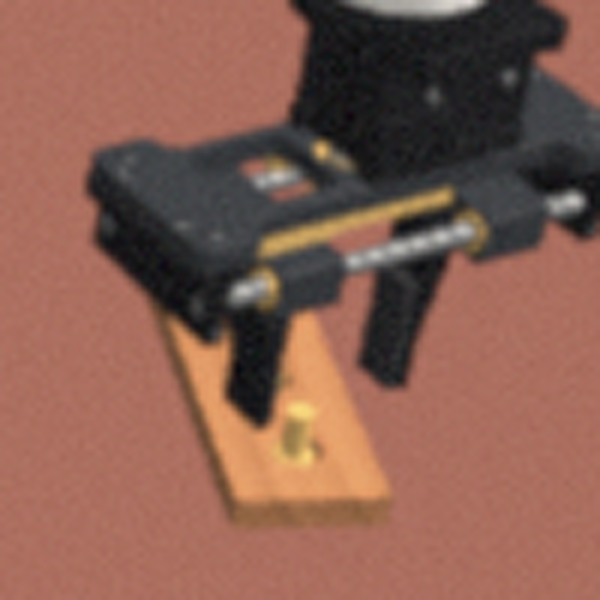

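Run:
```python
from h import *
t=[.54024065,.2751038,-.0627487]
for z in(.0053,.015,.025,.035,.045):
    w=[ray('scene',np.array([365+a/6,140+b/6]),z) for a,b in((257,422),(392,382))]
    m=(w[0]+w[1])/2
    c,s=np.cos(t[2]),np.sin(t[2]);d=w[0]-t[:2]
    print(z,w,'mid-tcp',(m-[.5884,.2745])*1e3,'dist',np.linalg.norm(w[1]-w[0]),'left in tray',c*d[0]+s*d[1],-s*d[0]+c*d[1])
```

```text
0.0053 [array([0.56139294, 0.26791817]), array([0.54115843, 0.33068635])] mid-tcp [-37.12431382  24.8022632 ] dist 0.06594907114740454 left in tray 0.02156125886609214 -0.005845076426855313
0.015 [array([0.57382785, 0.26249998]), array([0.55386778, 0.32441683])] mid-tcp [-24.55218606  18.95840577] dist 0.06505459593559713 left in tray 0.03431145385107428 -0.010472842114622603
0.025 [array([0.58664734, 0.25691422]), array([0.5669702, 0.3179534])] mid-tcp [-11.59122961  12.93381048] dist 0.06413245654193472 left in tray 0.04745598476342709 -0.015243734576238411
0.035 [array([0.59946683, 0.25132845]), array([0.58007262, 0.31148998])] mid-tcp [1.36972684 6.9092152 ] dist 0.06321031714829523 left in tray 0.06060051567577992 -0.02001462703785416
0.045 [array([0.61228632, 0.24574269]), array([0.59317504, 0.30502655])] mid-tcp [14.33068329  0.88461991] dist 0.06228817775465558 left in tray 0.07374504658813262 -0.02478551949946992
```

Request:
move_arm(moves="0 0.08 0 0 0 0 0.6;0 0.08 0.02 0 0 0 0.6;0 0.08 0.04 0 0 0 0.6;0 0.08 0.06 0 0 0 0.6;0 0.08 0.06 0 0 0 0.6")

```text
time: 6.65
position: [0.5906, 0.2669, 0.0102]
tool_rot: [0.988, 0.153, -0.0, 0.0]
ft_force: [1.3, 0.1, 0.6]
grip_width: 0.0526
grip_force: 0.0
```

Request:
move_arm(moves="0 0 0.02 0 0 0 0.6;0 0 0.03 0 0 0 0.6;0 0 0.03 0 0 0 0.6")

```text
time: 6.95
position: [0.5909, 0.267, 0.0075]
tool_rot: [0.988, 0.153, -0.0, 0.0]
ft_force: [-0.0, 0.8, 0.4]
grip_width: 0.052
grip_force: 0.0
```

Request:
move_arm(moves="0 0 0.02 0 0 0 0.6;0 0 0.03 0 0 0 0.6;0 0 0.03 0 0 0 0.6")

```text
time: 7.25
position: [0.5908, 0.267, 0.0044]
tool_rot: [0.988, 0.153, -0.0, 0.0]
ft_force: [0.3, -1.1, -0.2]
grip_width: 0.0521
grip_force: 0.0
```

Run:
```python
from rig import robot
import cv2,numpy as np
b=robot.camera("scene")["image"][:,:,::-1]
print(robot.get_obs()['position'],robot.get_obs()['ft_force'])
cv2.imwrite("pics/c6.png",cv2.resize(b[170:240,375:445],(560,560),interpolation=cv2.INTER_CUBIC))
```

```text
[0.5909225  0.2669654  0.00453328] [-0.22533751  0.25358599 -0.37282852]
```

View pics/c6.png

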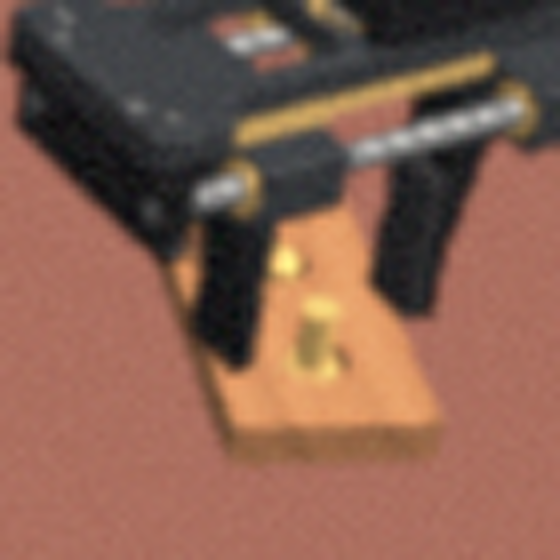

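Request:
move_arm(moves="0 0 0.02 0 0 0 0.6;0 0 0.03 0 0 0 0.6;0 0 0.03 0 0 0 0.6")

```text
time: 7.6
position: [0.5908, 0.2669, 0.0014]
tool_rot: [0.988, 0.153, -0.0, 0.0]
ft_force: [-0.2, -0.0, 1.2]
grip_width: 0.0522
grip_force: 0.0
```

Request:
move_arm(moves="0 0 0.01 0 0 0 0.6;0 0 0.02 0 0 0 0.6;0 0 0.02 0 0 0 0.6")

```text
time: 7.9
position: [0.5909, 0.2669, -0.0005]
tool_rot: [0.988, 0.153, -0.0, 0.0]
ft_force: [-0.0, -0.4, -0.2]
grip_width: 0.0523
grip_force: 0.0
```

Request:
move_arm(moves="0 0 0.01 0 0 0 0.3;0 0 0.01 0 0 0 0.1;0 0 0.01 0 0 0 0;0 0 0.01 0 0 0 0;0 0 0.01 0 0 0 0;0 0 0.01 0 0 0 0;0 0 0.01 0 0 0 0", squeeze=15)

```text
time: 8.6
position: [0.5909, 0.2673, -0.0013]
tool_rot: [0.988, 0.153, 0.0, -0.0]
ft_force: [0.2, 0.5, 0.0]
grip_width: 0.0094
grip_force: 14.6
```

Request:
move_arm(moves="0 0 -0.03 0 0 0 0;0 0 -0.15 0 0 0 0;0 0 -0.4 0 0 0 0;0 0 -0.8 0 0 0 0;0 0 -1 0 0 0 0;0 0 -1 0 0 0 0;0 0 -1 0 0 0 0")

```text
time: 9.3
position: [0.591, 0.2668, 0.0994]
tool_rot: [0.988, 0.153, 0.0, 0.0]
ft_force: [-1.0, -0.0, -0.1]
grip_width: 0.0089
grip_force: 14.5
```

Run:
```python
from rig import robot
import cv2,numpy as np
from h import *
b=robot.camera("scene")["image"];o=robot.get_obs();print(o['position'],o['grip_width'],o['grip_force'])
hsv=cv2.cvtColor(b,cv2.COLOR_RGB2HSV)
m=cv2.inRange(hsv,(18,70,90),(35,255,255))
n,l,s,c=cv2.connectedComponentsWithStats(m)
for i in range(1,n):
    if s[i,4]>4 and 350<c[i][0]<470 and 100<c[i][1]<260: print(s[i],c[i].round(1))
print('pred flange',proj('scene',[[.5885,.2722,.11]]))
```

```text
[0.59013553 0.26661013 0.09812895] 0.009108408605131419 14.505397975444794
[421 130   5   4   8] [422.5 131.8]
[404 133  12   6  45] [409.2 135. ]
[419 136  35  11 124] [434.8 141.1]
[437 144   5   8  15] [439.8 147.3]
[418 149   6   7  22] [420.9 151.9]
[417 178   6   5  22] [419.6 179.8]
[402 189   6   5  20] [404.6 190.8]
[406 200   7   5  21] [409.1 202.2]
pred flange [[420.52885407 179.78616807]]
```

Grip width is 9 mm at 14.5 N, and the flange shows at (420,180), as predicted for a lifted post. Carrying it to the nest.

Request:
move_arm(moves="-0.2 0.4 0 0 0 0 0;-0.4 0.8 0 0 0 0 0;-0.46 0.86 0 0 0 0 0;-0.46 0.86 0 0 0 0 0")

```text
time: 9.75
position: [0.5714, 0.1696, 0.0971]
tool_rot: [0.988, 0.151, -0.002, -0.0]
ft_force: [0.2, 0.4, -0.0]
grip_width: 0.0097
grip_force: 14.5
```

Request:
move_arm(moves="-0.2 0.4 0 0 0 0 0;-0.4 0.8 0 0 0 0 0;-0.46 0.86 0 0 0 0 0;-0.46 0.86 0 0 0 0 0")

```text
time: 10.15
position: [0.5548, 0.0751, 0.098]
tool_rot: [0.988, 0.152, -0.001, -0.0]
ft_force: [0.2, -0.5, -0.6]
grip_width: 0.0095
grip_force: 14.5
```

Request:
move_arm(moves="-0.2 0.4 0 0 0 0 0;-0.4 0.8 0 0 0 0 0;-0.46 0.86 0 0 0 0 0;-0.46 0.86 0 0 0 0 0")

```text
time: 10.55
position: [0.5375, -0.0202, 0.0984]
tool_rot: [0.988, 0.152, -0.0, -0.0]
ft_force: [0.6, 0.9, 0.1]
grip_width: 0.0091
grip_force: 14.5
```

Request:
move_arm(moves="-0.2 0.4 0 0 0 0 0;-0.4 0.8 0 0 0 0 0;-0.46 0.86 0 0 0 0 0;-0.46 0.86 0 0 0 0 0")

```text
time: 10.95
position: [0.5198, -0.1158, 0.0985]
tool_rot: [0.988, 0.152, 0.0, -0.0]
ft_force: [0.2, 0.1, -0.8]
grip_width: 0.0092
grip_force: 14.5
```

Request:
move_arm(moves="-0.06 0.12 0 0 0 -0.09 0;-0.12 0.24 0 0 0 -0.18 0;-0.2 0.4 0 0 0 -0.27 0;-0.28 0.52 0 0 0 -0.36 0;-0.36 0.68 0 0 0 -0.45 0;-0.44 0.86 0 0 0 -0.54 0;-0.44 0.88 0 0 0 -0.61 0;-0.44 0.88 0 0 0 -0.61 0;-0.44 0.88 0 0 0 -0.61 0")

```text
time: 11.85
position: [0.5045, -0.2114, 0.0985]
tool_rot: [0.807, 0.591, 0.0, -0.001]
ft_force: [0.4, 0.3, -0.2]
grip_width: 0.0095
grip_force: 14.5
```

```bash
cat > obs.py <<'E'
from rig import robot
import cv2,numpy as np,sys
from h import *
o=robot.get_obs();print(o['time'],o['position'],o['tool_rot'],o['ft_force'],o['grip_width'],o['grip_force'])
def brass(cam,box,ref=None):
    b=robot.camera(cam)["image"]
    cv2.imwrite(f"pics/{cam}_{sys.argv[1]}.png",b[:,:,::-1])
    m=cv2.inRange(cv2.cvtColor(b,cv2.COLOR_RGB2HSV),(18,70,80),(35,255,255))
    n,l,s,c=cv2.connectedComponentsWithStats(m)
    for i in range(1,n):
        if s[i,4]>4 and box[0]<c[i][0]<box[2] and box[1]<c[i][1]<box[3]: print(cam,s[i],c[i].round(1))
brass('scene',(180,100,330,240));brass('top',(300,200,400,320))
E
python3 obs.py a; python3 -c "
from h import *
p=[.5005,-.2108,0]
print('flange pred z=.11',proj('scene',[[.5005,-.2108,.11]]),proj('scene',[[.51,-.2108,.11],[.5005,-.2008,.11]]))"
```

```text
11.85 [ 0.50454645 -0.21143041  0.09849662] [ 8.06597215e-01  5.91101148e-01  1.37755250e-04 -5.88626250e-04] [ 0.4345367   0.29781437 -0.2398756 ] 0.009496043332050832 14.492911398410797
scene [202 121  15  20  89] [209.8 131.6]
scene [189 125   5   3   8] [191.1 126.2]
scene [182 132   7   7  25] [184.7 134.8]
scene [191 132   8   4  22] [194.6 133.1]
scene [203 142   7   7  25] [206.7 144.3]
scene [200 171   6   4  20] [202.4 172.5]
flange pred z=.11 [[202.6074218  171.81091848]] [[202.52978756 174.04879019]
 [207.01609753 171.54567433]]
```

Run:
```python
from h import *
import cv2
p=[.5006,-.2112,-.3089]
s=cv2.imread('pics/scene0.png',0);print('pred nest',proj('scene',world(p,[[0,0,.022],[0,0,.016]])),'window',proj('scene',world(p,[[0,.04,.048]])))
u,v=204,207
print(s[198:218,192:222])
# fixture base corners in scene
print(proj('scene',world(p,[[.05,.232,.008],[.05,-.048,.008],[-.05,-.048,.008],[-.05,.232,.008]])).round(1))
```

```text
pred nest [[206.15784038 203.04891497]
 [206.39978132 205.07414997]] window [[221.37043257 196.03390012]]
[[110 115 114 119 131 147 175 212 225 224 224 226 225 226 227 224 226 226
  225 226 230 244 250 250 245 229 217 199 147 123]
 [118 115 107 109 111 140 190 220 225 226 223 225 227 224 225 226 224 226
  224 226 237 247 250 250 249 245 239 228 197 178]
 [112 111 111 107 121 167 216 225 225 225 226 229 229 230 227 220 214 219
  221 231 245 249 245 244 246 246 246 247 245 245]
 [111 112 112 110 150 204 224 224 224 228 229 236 237 231 223 208 193 198
  214 232 244 243 232 228 228 232 232 236 236 239]
 [108 107 110 127 178 222 224 224 226 229 236 237 228 201 175 158 156 167
  176 209 218 223 223 223 223 223 223 212 200 205]
 [112 107 115 160 211 224 226 227 228 234 231 215 184 153 132 126 133 137
  151 192 201 217 223 223 223 222 214 161 135 141]
 [109 107 138 193 223 225 226 226 227 229 216 166 135 118 115 114 115 131
  168 202 198 209 209 211 211 218 201 140 103 122]
 [110 117 164 213 226 224 227 226 226 224 208 153 122 118 120 126 133 164
  198 215 184 169 173 179 178 184 182 140 114
[... 867 characters left out ...]
 114 113 114]
 [122 132 137 139 133 135 137 139 138 137 141 136 141 137 130 131 134 133
  138 141 145 126 118 118 112 114 112 114 112 116]
 [117 122 128 136 134 130 133 135 138 140 136 139 136 137 138 131 136 135
  136 138 145 127 118 118 115 118 111 114 113 112]
 [112 113 112 113 118 119 116 125 128 131 128 131 132 136 136 135 132 133
  133 139 147 128 119 119 119 116 113 115 116 113]
 [110 107 112 109 110 108 112 110 110 115 115 116 116 118 118 125 125 127
  128 132 140 129 121 116 115 116 119 115 113 112]
 [110 110 106 109 108 112 110 110 107 108 111 112 110 107 113 114 113 114
  115 119 118 120 117 117 113 113 116 116 118 115]]
[[297.9 232.6]
 [180.4 217.8]
 [194.7 193.9]
 [305.2 206.8]]
```

```bash
python3 -c "
import cv2
s=cv2.imread('pics/scene0.png');cv2.imwrite('pics/c7.png',cv2.resize(s[180:236,178:310],None,fx=6,fy=6,interpolation=cv2.INTER_CUBIC))"
```

```text
(no output)
```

View pics/c7.png

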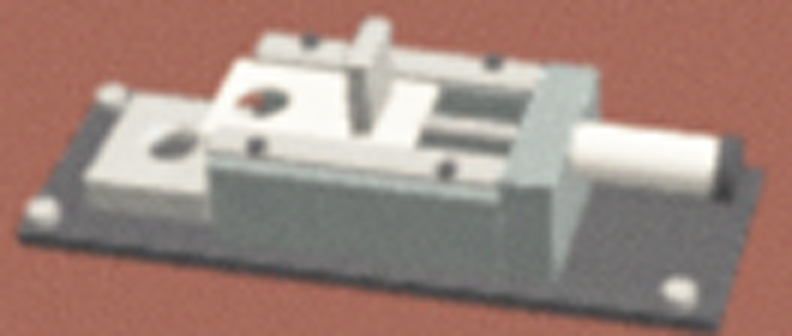

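Request:
move_arm(moves="-0.01 -0.01 0.2 0 0 0 0;-0.01 -0.01 0.45 0 0 0 0;-0.01 -0.01 0.65 0 0 0 0;-0.01 -0.01 0.75 0 0 0 0;-0.01 -0.01 0.81 0 0 0 0;-0.01 -0.01 0.81 0 0 0 0;-0.01 -0.01 0.81 0 0 0 0")

```text
time: 12.65
position: [0.5034, -0.2145, 0.0182]
tool_rot: [0.807, 0.591, 0.0, 0.001]
ft_force: [-0.2, -0.4, -0.3]
grip_width: 0.0094
grip_force: 14.5
```

```bash
python3 obs.py b; python3 -c "
from h import *
print('flange pred z=.029',proj('scene',[[.5007,-.2105,.029]]),proj('scene',[[.5107,-.2105,.029],[.5007,-.2005,.029]]))"
```

```text
12.65 [ 0.50339564 -0.2145383   0.0182322 ] [8.06569770e-01 5.91138608e-01 2.08897416e-04 5.56168997e-04] [-0.18791478 -0.40747268 -0.30216306] 0.009357393685823577 14.493035674095154
scene [204 152  15  22  75] [211.4 164.1]
scene [192 158   5   3   8] [194.  159.2]
scene [185 164   6   7  22] [187.6 167.4]
scene [194 164   8   3  14] [197.6 165.4]
scene [206 174   6   7  20] [209.2 176.6]
scene [202 200   6   4  21] [204.5 201.4]
flange pred z=.029 [[206.16894973 200.67543326]] [[206.11444591 203.12627538]
 [210.39182468 200.40085032]]
```

Request:
move_arm(moves="0.01 -0.01 0 0 0 0 0;0.01 -0.01 0.02 0 0 0 0;0.01 -0.01 0.04 0 0 0 0;0.01 -0.01 0.06 0 0 0 0;0.01 -0.01 0.07 0 0 0 0;0.01 -0.01 0.07 0 0 0 0")

```text
time: 13.35
position: [0.502, -0.213, 0.0104]
tool_rot: [0.807, 0.591, -0.0, -0.0]
ft_force: [-0.8, -0.3, 0.1]
grip_width: 0.0096
grip_force: 14.5
```

Foot should be at about 19.7 mm, inside the mouth, with no contact force. Continuing.

Request:
move_arm(moves="0 0 0.01 0 0 0 0;0 0 0.02 0 0 0 0;0 0 0.03 0 0 0 0;0 0 0.03 0 0 0 0;0 0 0.03 0 0 0 0")

```text
time: 13.85
position: [0.5022, -0.2131, 0.0076]
tool_rot: [0.807, 0.591, -0.0, -0.0]
ft_force: [-0.4, 0.6, 0.4]
grip_width: 0.0092
grip_force: 14.5
```

Request:
move_arm(moves="0 0 0.01 0 0 0 0;0 0 0.015 0 0 0 0;0 0 0.015 0 0 0 0")

```text
time: 14.15
position: [0.5023, -0.2132, 0.0064]
tool_rot: [0.807, 0.591, 0.0, 0.0]
ft_force: [-0.2, 0.2, 2.6]
grip_width: 0.0094
grip_force: 14.6
```

```bash
python3 obs.py c
```

```text
14.15 [ 0.50232328 -0.21320441  0.00644876] [8.06551337e-01 5.91164027e-01 4.92652823e-05 1.78189096e-04] [-0.20767735  0.24390345  2.60960171] 0.009369890428378373 14.563037306070328
scene [206 156  14  30  97] [212.2 170.8]
scene [193 162   7   3  10] [195.8 163.4]
scene [186 169   7   7  25] [188.6 172. ]
scene [195 169   8   3  19] [198.8 169.9]
scene [203 203   6   4  16] [205.4 204.7]
```

Contact (2.6 N) came at 6.4 mm, right at the expected seated height of 6.7 mm. Releasing and rising.

Request:
move_arm(moves="0 0 0 0 0 0 0.2;0 0 0 0 0 0 0.4;0 0 0 0 0 0 0.5;0 0 0 0 0 0 0.5;0 0 0 0 0 0 0.5;0 0 0 0 0 0 0.5;0 0 -0.05 0 0 0 0.5;0 0 -0.3 0 0 0 0.5;0 0 -0.7 0 0 0 0.5;0 0 -1 0 0 0 0.5;0 0 -1 0 0 0 0.5")

```text
time: 15.35
position: [0.5051, -0.2149, 0.1106]
tool_rot: [0.806, 0.591, 0.002, 0.005]
ft_force: [0.2, -0.1, 0.0]
grip_width: 0.0437
grip_force: 0.0
```

```bash
python3 obs.py d; python3 -c "
from h import *
print('post mid/top pred',proj('scene',[[.5007,-.2105,.028],[.5007,-.2105,.040],[.5007,-.2105,.020]]))"
```

```text
15.35 [ 0.50509038 -0.21492944  0.11061174] [0.80647548 0.59124776 0.00159684 0.00456408] [ 0.19516121 -0.05452826  0.02483055] 0.043687335868711284 0.0
scene [188 120   3   2   5] [188.8 120.6]
scene [199 120  19  16  75] [207.9 126.7]
scene [181 126   5   5  14] [183.  128.1]
scene [191 127   6   2  11] [193.3 127.5]
scene [200 140   5   8  21] [202.5 143. ]
scene [203 196   7  11  47] [205.6 201.5]
post mid/top pred [[206.20951726 201.01628484]
 [205.71993337 196.90276265]
 [206.53256019 203.73051682]]
```

The post stands upright and seated: its blob spans v 196–207, with the top predicted at 196.9. Next I'll move above the tab and turn the fingers a quarter so they close along the slide direction.

Request:
move_arm(moves="0.1 0 0 0 0 0.09 0.5;0.2 0 0 0 0 0.18 0.5;0.3 0 0 0 0 0.27 0.5;0.4 0 0 0 0 0.36 0.5;0.5 0 0 0 0 0.45 0.5;0.6 0 0 0 0 0.54 0.5;0.7 0 0 0 0 0.63 0.5;0.83 0.01 0 0 0 0.72 0.5;0.83 0.01 0 0 0 0.81 0.5;0.83 0.01 0 0 0 0.9 0.5;0.83 0.01 0 0 0 1 0.5;0.83 0.01 0 0 0 1 0.5")

```text
time: 16.65
position: [0.5269, -0.1336, 0.1045]
tool_rot: [0.988, -0.152, -0.002, -0.001]
ft_force: [-0.1, 0.1, -0.0]
grip_width: 0.0435
grip_force: 0.0
```

Request:
move_arm(moves="0 0 0.15 0 0 0 0.5;0 0 0.3 0 0 0 0.5;0 0 0.3 0 0 0 0.5;0 0 0.3 0 0 0 0.5")

```text
time: 17.05
position: [0.5275, -0.134, 0.0754]
tool_rot: [0.988, -0.152, -0.001, -0.0]
ft_force: [0.1, 0.6, 0.1]
grip_width: 0.0433
grip_force: 0.0
```

```bash
python3 obs.py e; python3 -c "
import cv2
s=cv2.imread('pics/scene_e.png');cv2.imwrite('pics/c8.png',cv2.resize(s[130:240,170:310],None,fx=5,fy=5,interpolation=cv2.INTER_CUBIC))
from h import *
p=[.5006,-.2112,-.3089]
print('tab top centre',(proj('scene',world(p,[[0,.085,.082],[0,.085,.065]]))-[170,130])*5)"
```

```text
17.05 [ 0.52748014 -0.1340147   0.07543631] [ 9.88446930e-01 -1.51563504e-01 -1.03186368e-03 -3.26632890e-04] [0.14641999 0.59222843 0.1259178 ] 0.04333909556650161 0.0
scene [208 144  38   6 114] [223.8 146.5]
scene [218 150   3   8  15] [219.3 153.7]
scene [255 153   4   8  16] [256.5 156.4]
scene [203 196   7  11  47] [205.6 201.5]
tab top centre [[345.38367314 280.48676629]
 [347.45523043 311.02767716]]
```

View pics/c8.png

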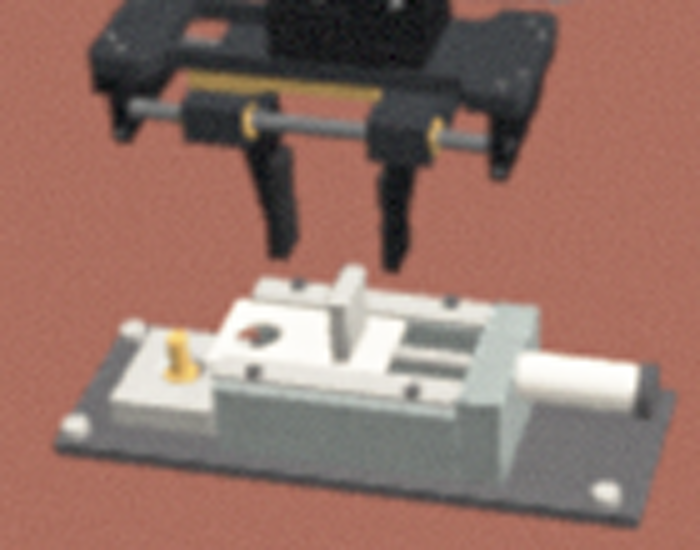

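The post is seated upright at about (180,357), and the fingers straddle the tab evenly: tips at (280,255) and (395,268), tab at about (350,285). Descending and gripping.

Request:
move_arm(moves="0 0 0.15 0 0 0 0.5;0 0 0.28 0 0 0 0.5;0 0 0.34 0 0 0 0.5;0 0 0.37 0 0 0 0.5;0 0 0.37 0 0 0 0.5")

```text
time: 17.65
position: [0.528, -0.1342, 0.0388]
tool_rot: [0.988, -0.152, -0.0, -0.0]
ft_force: [0.2, 0.2, 0.9]
grip_width: 0.0436
grip_force: 0.0
```

Request:
move_arm(moves="0 0 0 0 0 0 0.3;0 0 0 0 0 0 0.15;0 0 0 0 0 0 0;0 0 0 0 0 0 0;0 0 0 0 0 0 0;0 0 0 0 0 0 0", squeeze=40)

```text
time: 18.25
position: [0.5284, -0.1336, 0.0393]
tool_rot: [0.988, -0.153, 0.0, -0.001]
ft_force: [1.4, 3.3, 1.3]
grip_width: 0.0096
grip_force: 40.0
```

Request:
move_arm(moves="0 0.06 0 0 0 0 0;0 0.14 0 0 0 0 0;0 0.22 0 0 0 0 0;0 0.3 0 0 0 0 0;0 0.36 0 0 0 0 0;0 0.4 0 0 0 0 0;0 0.4 0 0 0 0 0;0 0.4 0 0 0 0 0;0 0.4 0 0 0 0 0")

```text
time: 19.15
position: [0.5164, -0.1707, 0.0393]
tool_rot: [0.988, -0.153, 0.0, -0.001]
ft_force: [3.9, 7.5, 2.1]
grip_width: 0.0095
grip_force: 40.0
```

```bash
python3 obs.py f
python3 - <<'E'
from h import *
import cv2
p=[.5006,-.2112,-.3089]
f=cv2.imread('pics/scene_f.png',0).astype(int);d=cv2.imread('pics/scene_d.png',0).astype(int);z=cv2.imread('pics/scene0.png',0).astype(int)
# leading edge of plate (fixture y=-0.017 at half; +.023 home), top face z=.048
for s in(0,.036,.04,.044):
    print(s,proj('scene',world(p,[[-.02,.023-s,.048],[.0,.023-s,.048],[.02,.023-s,.048],[0,.04-s,.048]])).round(1).tolist())
print('home row 193.. (x fix 0)');
for r in(190,192,194,196,198,200,202): print(r,'home',z[r,190:232].tolist()); print(r,'now ',f[r,190:232].tolist())
E
```

```text
19.15 [ 0.51641693 -0.17072481  0.03932884] [ 9.88202589e-01 -1.53146001e-01  1.29135180e-04 -1.38875923e-03] [3.87288413 7.4525403  2.0711581 ] 0.009501368940516444 40.00029265880585
scene [203 147   5   3  12] [204.8 148.2]
scene [201 158  36   6 111] [217.6 160.5]
scene [210 164   3   7  15] [211.  167.3]
scene [231 166   3   7  14] [231.7 168.6]
scene [203 203   7   4  22] [206.1 204.2]
0 [[217.0, 190.5], [214.4, 195.2], [211.8, 200.1], [221.4, 196.0]]
0.036 [[202.6, 188.8], [199.8, 193.5], [197.0, 198.3], [206.7, 194.3]]
0.04 [[201.0, 188.6], [198.2, 193.3], [195.4, 198.1], [205.1, 194.1]]
0.044 [[199.4, 188.5], [196.6, 193.1], [193.8, 197.9], [203.5, 193.9]]
home row 193.. (x fix 0)
190 home [122, 119, 126, 118, 122, 123, 123, 118, 121, 121, 121, 122, 122, 118, 125, 123, 121, 120, 122, 119, 121, 122, 127, 121, 122, 118, 149, 208, 234, 228, 213, 207, 209, 200, 196, 193, 193, 185, 194, 199, 197, 199]
190 now  [125, 126, 126, 127, 128, 125, 125, 123, 126, 141, 204, 250, 253, 253, 252, 252, 253, 253, 253, 252, 252, 252, 251, 252, 249, 185, 82, 35, 75, 123, 137, 140, 154, 122, 68, 3
[... 1962 characters left out ...]
 251, 251, 250, 250, 250, 249, 249, 250]
200 now  [126, 126, 116, 110, 134, 187, 223, 234, 235, 241, 243, 248, 250, 250, 251, 251, 251, 251, 251, 252, 252, 252, 252, 251, 249, 247, 248, 250, 251, 247, 217, 193, 192, 226, 249, 252, 251, 251, 251, 252, 248, 207]
202 home [111, 112, 108, 107, 110, 127, 178, 222, 224, 224, 226, 229, 236, 237, 228, 201, 175, 158, 156, 167, 176, 209, 218, 223, 223, 223, 223, 223, 223, 212, 200, 205, 220, 231, 229, 232, 234, 236, 237, 236, 240, 245]
202 now  [115, 116, 114, 117, 111, 137, 185, 221, 221, 224, 218, 221, 220, 198, 176, 174, 192, 206, 210, 208, 213, 222, 226, 229, 226, 227, 227, 229, 229, 222, 208, 212, 228, 234, 236, 236, 238, 239, 241, 240, 230, 187]
```

The leading edge has shifted 16.9 px, against 17.2 px predicted for 40 mm. The force along the slide is 8.3 N, against 8.4 N expected. Both put the travel near 39 mm, so I'll add 1 mm.

Request:
move_arm(moves="0 0.01 0 0 0 0 0;0 0.01 0 0 0 0 0;0 0.01 0 0 0 0 0;0 0.01 0 0 0 0 0")

```text
time: 19.65
position: [0.5162, -0.1715, 0.0394]
tool_rot: [0.988, -0.153, 0.0, -0.001]
ft_force: [2.2, 7.3, 3.0]
grip_width: 0.0096
grip_force: 40.0
```

```bash
python3 obs.py g
python3 - <<'E'
import cv2
f=cv2.imread('pics/scene_g.png',0).astype(int)
for r in(190,192,194):print(f[r,194:212].tolist())
E
```

```text
19.65 [ 0.5161602  -0.17152868  0.03935255] [ 9.88205492e-01 -1.53126696e-01  1.61032032e-04 -1.44728856e-03] [2.24635459 7.26218185 3.00125658] 0.009603444346825163 40.000784397125244
scene [203 147   4   4  14] [204.6 148.3]
scene [200 158  37   6 120] [217.  160.6]
scene [209 164   4   7  18] [210.7 167.2]
scene [230 166   4   7  16] [231.4 168.6]
scene [203 203   7   4  22] [206.1 204.2]
[127, 127, 128, 124, 126, 158, 226, 253, 253, 253, 252, 253, 253, 253, 253, 252, 252, 252]
[126, 126, 129, 126, 168, 237, 253, 253, 253, 247, 235, 226, 220, 221, 232, 245, 251, 252]
[151, 185, 201, 218, 241, 251, 248, 221, 170, 142, 135, 132, 131, 126, 129, 171, 233, 249]
```

```bash
python3 -c "
from rig import robot
print(robot.hand_in())"
```

```text
the job is handed in; nothing more can be done
None
```

The job is handed in: the post was released seated and upright in the nest, and the fingers are holding the shutter by its tab at about 40 mm, half travel, measured from the camera image. The verdict was not shown.

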